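Shut the gas tap and fold down the burner guard

ROBOT

A 6-joint arm with a two-finger parallel gripper is mounted at the origin on the work surface. World frame = base frame: x ahead of the robot, y to its left, z up, the work surface at z = 0. Lengths are in m, angles in rad, forces in N, time in s.
With the tool pointing down it reaches from about 0.225 to 0.875 m from the base axis. Payload 3.4 kg.
Tool frame: the origin (TCP) lies between the finger pads; the fingertips stand 19 mm ahead of it and the grasp point (between the pads) is the TCP; z points along the fingers, y is the line along which they close (so a half turn about z gives the same grasp; the last joint's range is limited). The gripper opens to 85 mm and grips with 20 to 120 N. Pads are 22 mm wide; open, the fingers measure 114 mm over their backs; the gripper's body (76 mm by 85 mm) begins 54 mm behind the grasp point. The pads swing forward as they close: fully open they stand 13 mm farther back than shut.
Start: joints at [-1.289, 0.276, 1.505, -0, 1.361, -0.121], TCP at [0.225, -0.529, 0.25] pointing down, gripper open.
Joint ranges: [-2.89, 2.89], [-0.75, 2.08], [0.22, 2.7], [-1.18, 4.32], [0.11, 2.71], [-2.7, 2.7]. Speed limits (rad/s): [2.57, 2.57, 3.14, 3.14, 3.14, 3.14].

INTERFACE

Orientations are given as a rotation vector (axis times angle).
In Python, from workcell import r, eyes gives the robot as it stands.
- The arm moves only by the shell command python3 -m inch 'ROWS' [OPENING] [FORCE]. ROWS is text: rows parted by semicolons, each of 6 numbers parted by spaces: the shift along the tool's x, y, z in cm, then the turn, a rotation vector about the tool's x, y, z in degrees. In form: dx dy dz ax ay az; .... A call has 1 to 12 rows; each row is the pose to reach, as a shift and turn from the pose commanded when the call began, along the tool's axes at that moment; what a row does not reach only later rows make up. A row lasts 1/12 s, in which the tool goes at most 41.7 mm and 7.16 degrees, less where a joint would pass 70% of its speed; a pose out of reach is approached as far as the arm can. A call with a gripper value outside its range is refused whole. OPENING is the gripper's target within -1 to 1 (fully open at 1, half-way at 0, shut at -1), set as the call begins (- or left out, the last holds). The fingers move at their own pace and stop on an object; FORCE is the grip in N (left out, the last holds). Time passes only in rows, so rows that repeat a pose let the fingers close. It gives the time, the measured TCP pose, the force, the opening and the grip force at its end, in the units of the state.
- r.get_state(): the state, without advancing time (a new reading comes with each control period).
- eyes.grab_frame(name): name is "scene" or "top" or "wrist"; returns a dict with "color" (400x640x3 uint8, red, green, blue), "mtx" (3x3 intrinsics, pixels), "R" (3x3) and "t" (3): a world point X has camera coordinates R X + t. Camera axes: x right, y down, z forward; pixel columns grow to the right and rows downward; lengths in m; the calibration is good to about 2 mm. The wrist camera is an equidistant fisheye: a pixel r from the principal point sees the ray r / f radians off the axis. A picture is of the moment at which its call begins. There is no depth.
- r.finish_job(): hands the job in; it is judged then, once.
Trained networks look in a picture, given as the dict that the camera call returned (one of the last four; its "shot" number tells which), for a name from the list of things; names that differ only in an ending like _2 or _b are one class to them, and where a whole thing is asked for, a point or a joint stands for the part that bears it (a point fixed in the world has none). Each returns a list of dicts, best first, with "score" (0 to 1); they miss things now and then, are a little off and sometimes report something else, mostly with a low value. They report only what shows in the picture. A call takes as long as a camera call.
- eyes.outline_of(target, picture): "pixels" (400x640 bool, what is visible of it) and "bbox" ([left, top, right, bottom] in pixels, round what is visible of it).
The state is a dict: "time": time; "joint_pos": joint angles; "joint_velocities": joint speeds; "joint_torque": joint torques, N m; "tool_pos": TCP position; "ee_rot": TCP orientation; "contact_force": force on the tool from outside, world axes, zero at the start; "wrist_torque": the same for the moment, N m; "width": finger opening in m; "grasp_force": force on a finger pad.
Only numpy, scipy, OpenCV 4.12 (cv2) and the standard library are available. Lean on these libraries where they do the work, as an engineer would, in place of code of your own. Each camera call takes 0.05 s, during which the arm holds its last target. There are 200 camera calls.

TASK

Cooking is over: with closed fingertips, gently push the long lever of the gas tap round until it stands fully square across its pipe, and only after that push the upright steel guard flap over until it lies flat over the gas ring. Only push, gripping nothing, and leave the pan, the bowls and the spoon holder standing where they are.

Things in the scene. Friction and masses are not known exactly. Their poses are not given: they have to be found in the camera images.
- tap: Gas tap fixed to the counter: a brass ball valve in the middle of a level steel pipe, 22 mm thick and 200 mm between its two bent-down ends; the pipe's axis is 40 mm above the counter, nothing of pipe or valve is higher than 61 mm except the 20 mm thick stem. Origin on the counter under the valve; x runs along the pipe, z up.
- tap_pivot (a point): The lever's vertical turning axis, at mid-height of the lever, 90 mm above the counter (tap frame 0, 0, 90 mm). Its axes are those of the tap and do not turn with the lever.
- lever_tip (a point): Free end of the lever, 135 mm from the pivot and at the same height; its x axis points outward along the lever, z up. The lever is a level flat bar reaching 135 mm to one side of the pivot and 18 mm to the other; from 50 to 135 mm it has a black sleeve 22 mm wide and 12 mm thick (84 to 96 mm above the counter).
- lever (a joint): Angle of the lever in rad: 0 = along the pipe, pointing along the tap's +x (gas open); grows counter-clockwise seen from above; 1.571 = square across the pipe, pointing along the tap's +y, at its slightly springy stop (gas shut). Starts 0 to 0.6. A stiff pivot (0.25 N m) leaves it wherever it is pushed; more than 35 N from the fingers is too rough.
- burner: Gas ring fixed to the counter: a steel tray 240 x 240 x 30 mm with a round burner and four pan supports whose top is 74 mm above the counter, and two rubber buffer posts to 85 mm near the -y edge. Origin on the counter under the tray's centre; z up. The flap is hinged along its +y edge.
- flap_hinge (a point): Middle of the flap's hinge line, burner frame (0, 118, 88) mm; the hinge line runs along the burner's x; axes as the burner's.
- flap_edge (a point): Middle of the flap's free edge, 220 mm from the hinge line and so 308 mm above the counter when upright. The flap is a plain steel sheet, 220 mm wide along the hinge and 3 mm thick, its mid-plane passing through the hinge line. This frame turns with the flap: z points from the hinge to the free edge, y is the normal of the outer face (the one that ends on top).
- flap (a joint): Angle of the flap in rad: 0 = upright, 1.571 = lying level over the ring at its stop (two rubber buffers that give a few mm when pressed). It grows as its free edge goes to the burner's -y side and down. Starts 0 to 0.2. A stiff hinge (0.75 N m) holds the flap (0.5 kg) wherever it is left; more than 35 N from the fingers is too rough.
- pan: Black nonstick pan, 190 mm across and 40 mm high, with a handle to its +y side reaching 243 mm from the centre, on a wooden board 18 mm thick. Origin under its centre. Leave alone.
- bowl_small: White enamel bowl, 100 mm across, 45 mm high, on the counter close to the tap. Origin under its centre. Leave alone.
- bowl_large: White enamel bowl, 150 mm across, 65 mm high. Origin under its centre. Leave alone.
- spoon_holder: Square grey plastic spoon holder, 80 x 80 x 120 mm, with two wooden spoons to 220 mm height. Origin under its centre. Leave alone.

How it is judged:
On the way, in this order (a step that is already met when the one before it is completed fails the run):
1. the tap lever is square across its pipe while the guard flap still stands up (value of joint lever above 1.48 rad and value of joint flap below 0.6 rad), for 0.2 s.
2. the guard flap lies flat over the ring, the tap still shut (value of joint flap above 1.5 rad and value of joint lever above 1.48 rad), for 0.2 s.
At the end, for the whole second after the job is handed in: the lever is within about 5 degrees of square across the pipe, the flap within 4 degrees of level, both at rest, and the pan, bowls and spoon holder are within 20 mm of where they stood (all of step 2 and velocity of joint lever between -0.05 and 0.05 rad/s and velocity of joint flap between -0.05 and 0.05 rad/s and distance of each of pan, bowl_small, bowl_large, spoon_holder from where it was at the start of the episode below 0.02 m); the robot touches nothing.
It fails at once if the guard flap is pushed over before the gas is shut (value of joint flap above 0.6 rad and value of joint lever below 1.4 rad).
It fails at once if the tap is gripped or pushed roughly (over 35 N) (contact force between the fingers and tap above 35 N).
It fails at once if the burner or its flap is gripped or pushed roughly (over 35 N) (contact force between the fingers and burner above 35 N).
It fails at once if the pan, a bowl or the spoon holder is lifted or pushed away by more than 20 mm (distance of any of pan, bowl_small, bowl_large, spoon_holder from where it was at the start of the episode above 0.02 m).
It also fails if it takes over 64 s, if anything falls off the work surface, if the arm or the gripper's body presses on something with over 40 N, if the wrist force passes 120 N, or if a joint passes its speed limit or range.

## Working session

There is one attempt and no reset: what is moved stays moved. The work goes in short steps, Python scripts to look and compute and a shell command to move; the robot and the scene stay as the last step left them, time stands still between calls to the robot, and variables do not carry over. Pictures are saved under pics/ and viewed, at most 10 in all, crops included, and the job is handed in when it is done.

```bash
ls; mkdir -p pics; python3 - <<'E'
from workcell import r, eyes
import cv2,numpy as np
s=r.get_state(); print({k:np.round(v,3) for k,v in s.items()})
for n in ["scene","top"]:
    p=eyes.grab_frame(n); cv2.imwrite(f"pics/{n}0.png",p["color"][:,:,::-1])
    print(n,p["mtx"].round(1).tolist(),p["R"].round(4).tolist(),p["t"].round(4).tolist())
    for t in ["tap","lever","burner","flap","pan","bowl_small","bowl_large","spoon_holder"]:
        for d in eyes.outline_of(t,p)[:2]:
            print(t,round(d["score"],2),np.round(d["bbox"]),d["pixels"].sum())
E
```

```text
pics
{'time': np.float64(0.0), 'joint_pos': array([-1.289,  0.277,  1.506,  0.   ,  1.361, -0.121]), 'joint_velocities': array([-0.   , -0.   ,  0.001,  0.001, -0.001, -0.001]), 'joint_torque': array([ 1.0000e-03, -4.1677e+01, -2.4581e+01, -0.0000e+00,  1.1000e-02,
       -0.0000e+00]), 'tool_pos': array([ 0.225, -0.528,  0.249]), 'ee_rot': array([-3.076, -0.628,  0.   ]), 'contact_force': array([ 0.266, -1.105,  0.041]), 'wrist_torque': array([ 0.001,  0.027, -0.008]), 'grasp_force': np.float64(0.0), 'width': np.float64(0.086)}
scene [[392.5, 0.0, 325.9], [0.0, 392.5, 202.1], [0.0, 0.0, 1.0]] [[0.7911, 0.6117, -0.0038], [0.5176, -0.6726, -0.5289], [-0.3261, 0.4164, -0.8487]] [-0.5076, -0.1941, 1.8632]
tap 0.72 [253. 233. 290. 276.] 650
lever 0.72 [263. 243. 292. 267.] 179
burner 0.96 [296. 115. 373. 217.] 3881
flap 0.61 [329. 114. 371. 177.] 1349
pan 0.76 [332. 205. 388. 276.] 1756
bowl_small 0.83 [225. 255. 251. 281.] 525
bowl_small 0.48 [212. 296. 245. 334.] 980
bowl_large 0.75 [368. 132. 396. 156.] 582
spoon_holder 0.69 [228. 254. 252. 281.] 489
spoon_holder 0.63 [213. 294. 248. 331.] 960
top [[391.4, 0.0, 325.6], [0.0, 391.4, 196.7], [0.0, 0.0, 1.0]] [[0.0139, -0.9999, -0.0048], [-0.9987, -0.0137, -0.0494], [0.0493, 0.0055, -0.9988]] [0.0173, 0.6086, 1.5198]
tap 0.8 [377. 187. 397. 253.] 571
lever 0.72 [388. 186. 397. 229.] 234
burner 0.58 [227. 187. 314. 256.] 4698
flap 0.64 [229. 185. 250. 254.] 765
flap 0.39 [225. 183. 312. 259.] 4627
pan 0.86 [274. 124. 363. 174.] 2040
pan 0.38 [379. 185. 399. 252.] 582
bowl_small 0.66 [406. 219. 432. 245.] 532
bowl_large 0.97 [179. 180. 220. 222.] 1225
spoon_holder 0.76 [444. 189. 488. 218.] 756
spoon_holder 0.45 [228. 186. 247. 253.] 810
```

```bash
python3 - <<'E'
import cv2
a=cv2.imread("pics/top0.png")[110:280,160:500]
cv2.imwrite("pics/topc.png",cv2.resize(a,(800,400),interpolation=cv2.INTER_CUBIC))
a=cv2.imread("pics/scene0.png")[100:340,190:410]
cv2.imwrite("pics/scenec.png",cv2.resize(a,(550,600),interpolation=cv2.INTER_CUBIC))
E
```

```text
(no output)
```

View pics/topc.png

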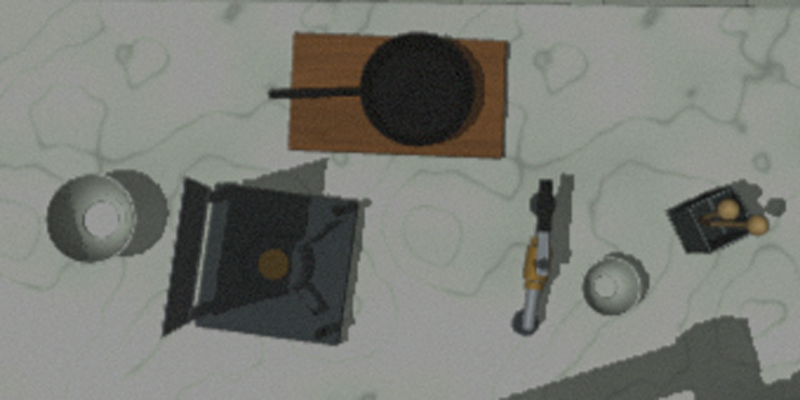

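View pics/scenec.png

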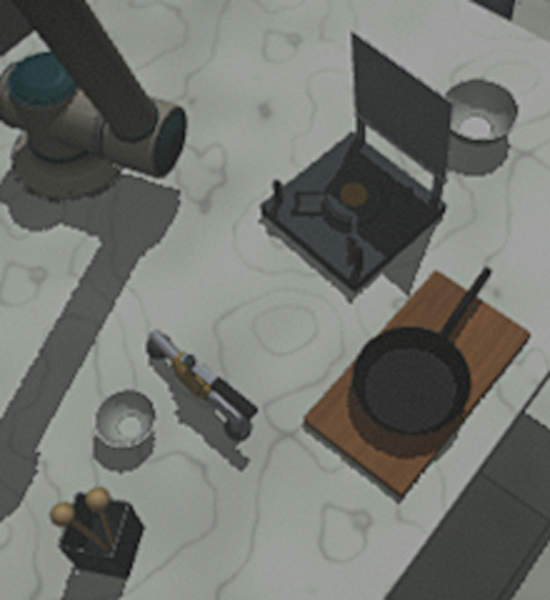

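The top view shows the tap's lever (crop 545,185 to 540,265) pointing away from the robot. The small bowl is on its −y side at (612,285). The burner is at (275,265) with its flap upright on the left (+y) edge, and the large bowl stands behind it at (90,218). Next I'll turn these pixels into positions.

```bash
cat > h.py <<'E'
import numpy as np,cv2
from workcell import r,eyes
def plane(p,uv,z):
    uv=np.atleast_2d(np.asarray(uv,float)); d=(uv-p["mtx"][:2,2])/p["mtx"][0,0]
    if p.get("fish"):
        th=np.linalg.norm(d,axis=1,keepdims=True); rays=np.hstack([d/np.maximum(th,1e-9)*np.sin(th),np.cos(th)])
    else: rays=np.hstack([d,np.ones((len(d),1))])
    w=rays@p["R"]; c=-p["R"].T@p["t"]
    return c+w*((z-c[2])/w[:,2:])
def rect(p,name,z):
    m=eyes.outline_of(name,p)[0]["pixels"]; v,u=np.nonzero(m)
    P=plane(p,np.c_[u,v],z)[:,:2]; c,s,a=cv2.minAreaRect((P*1000).astype(np.float32))
    return P.mean(0).round(3),np.round(cv2.boxPoints((c,s,a))).astype(int).tolist()
E
python3 - <<'E'
from h import *
p=eyes.grab_frame("top")
for n,z in [("tap",.04),("lever",.09),("burner",.03),("flap",.3),("pan",.05),("bowl_small",.045),("bowl_large",.065),("spoon_holder",.12)]: print(n,rect(p,n,z))
c=lambda l:np.array(l)/2.3529+[160,110]
print("pipe lower end",plane(p,c([(527,322)]),.03),"stem",plane(p,c([(542,265)]),.09),"tip",plane(p,c([(546,180)]),.09), "valve",plane(p,c([(535,265)]),.05))
print("tray corners",plane(p,c([(215,183),(362,203),(340,345),(195,325)]),.03))
print("flap top",plane(p,c([(187,178),(165,333)]),.308))
E
```

```text
tap (array([ 0.525, -0.215]), [[395, -220], [649, -252], [655, -208], [401, -175]])
lever (array([ 0.581, -0.217]), [[502, -221], [647, -233], [649, -211], [504, -199]])
burner (array([0.509, 0.239]), [[357, 110], [612, 79], [648, 370], [393, 401]])
flap (array([0.521, 0.301]), [[413, 294], [622, 269], [627, 308], [418, 333]])
pan (array([ 0.797, -0.001]), [[619, 152], [752, -140], [922, -62], [789, 229]])
bowl_small (array([ 0.478, -0.335]), [[431, -288], [431, -383], [527, -383], [526, -287]])
bowl_large (array([0.579, 0.51 ]), [[497, 567], [523, 425], [663, 450], [637, 593]])
spoon_holder (array([ 0.586, -0.477]), [[520, -433], [570, -565], [657, -532], [607, -400]])
pipe lower end [[ 0.41708439 -0.20205477  0.03      ]] stem [[ 0.51152281 -0.21646006  0.09      ]] tip [[ 0.64613923 -0.22202253  0.09      ]] valve [[ 0.51078336 -0.21152742  0.05      ]]
tray corners [[0.63841958 0.31500897 0.03      ]
 [0.60863137 0.07137754 0.03      ]
 [0.37521305 0.10383614 0.03      ]
 [0.40439686 0.34242269 0.03      ]]
flap top [[0.62531361 0.29851187 0.308     ]
 [0.41664949 0.32286526 0.308     ]]
```

```bash
cat >> h.py <<'E'
from scipy.spatial.transform import Rotation as Ro
def rows(targets,base=None):
    """targets: (x,y,z,yaw_deg[,pitch matrix]) tool down; prints rows in cm/deg from current pose"""
    s=r.get_state(); R0=Ro.from_rotvec(s["ee_rot"]); p0=s["tool_pos"]
    for x,y,z,yaw in targets:
        Rt=Ro.from_euler("z",yaw,degrees=True)*Ro.from_euler("x",180,degrees=True)
        d=R0.inv().apply(np.array([x,y,z])-p0)*100; a=(R0.inv()*Rt).as_rotvec(degrees=True)
        print(*np.round(d,2),*np.round(a,1))
E
python3 -c "
from h import *
rows([(.615,-.275,.25,-2.4),(.615,-.275,.092,-2.4)])"
```

```text
45.8 -8.1 0.03 0.0 -0.0 25.5
45.8 -8.1 15.83 0.0 -0.0 25.5
```

```bash
python3 -m inch '45.8 -8.1 0 0 0 25.5; 45.8 -8.1 0 0 0 25.5; 45.8 -8.1 0 0 0 25.5; 45.8 -8.1 0 0 0 25.5; 45.8 -8.1 0 0 0 25.5; 45.8 -8.1 0 0 0 25.5; 45.8 -8.1 0 0 0 25.5; 45.8 -8.1 0 0 0 25.5; 45.8 -8.1 0 0 0 25.5; 45.8 -8.1 0 0 0 25.5; 45.8 -8.1 0 0 0 25.5; 45.8 -8.1 0 0 0 25.5' -1 20
python3 - <<'E'
from h import *
for n in ["wrist","top"]:
    p=eyes.grab_frame(n); cv2.imwrite(f"pics/{n}1.png",p["color"][:,:,::-1]); p["fish"]=n=="wrist"
    if p["fish"]: print(p["mtx"])
    for t,z in [("tap",.04),("lever",.09),("bowl_small",.045)]:
        try: print(n,t,rect(p,t,z))
        except IndexError: print(n,t,None)
rows([(.615,-.275,.25,-2.4)])
E
```

```text
time: 2.35
tool_pos: [0.6194, -0.2711, 0.2499]
ee_rot: [-3.139, 0.06, -0.005]
contact_force: [0.3, 0.8, 0.5]
width: 0.0
grasp_force: 0.0
[[309.70691629   0.         317.93121828]
 [  0.         309.70691629 196.31574033]
 [  0.           0.           1.        ]]
wrist tap (array([ 0.571, -0.217]), [[467, -245], [640, -253], [642, -197], [470, -189]])
wrist lever (array([ 0.586, -0.218]), [[502, -227], [649, -232], [649, -208], [502, -203]])
wrist bowl_small (array([ 0.5 , -0.34]), [[468, -304], [468, -383], [530, -383], [529, -304]])
top tap (array([ 0.526, -0.214]), [[394, -218], [649, -257], [656, -209], [401, -170]])
top lever (array([ 0.585, -0.218]), [[502, -222], [648, -232], [649, -211], [503, -201]])
top bowl_small (array([ 0.478, -0.334]), [[431, -288], [431, -383], [527, -383], [526, -287]])
0.12 -0.12 0.06 0.0 0.0 -0.1
```

View pics/wrist1.png

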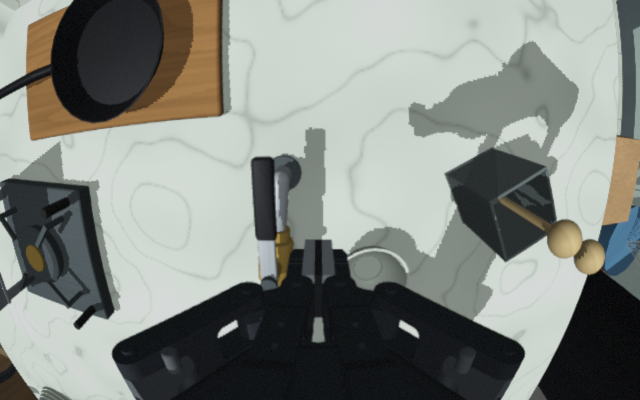

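The wrist view confirms it: the sleeve runs from (262,157) to (266,235), the fingers are clear on its right at (318,250), and the bowl is well away. I'll descend here.

```bash
python3 -m inch '0 0 4 0 0 0; 0 0 8 0 0 0; 0 0 12 0 0 0; 0 0 15.8 0 0 0; 0 0 15.8 0 0 0; 0 -0.5 15.8 0 0 0; 0 -1 15.8 0 0 0; 0 -1.4 15.8 0 0 0; 0 -1.4 15.8 0 0 0'
python3 - <<'E'
from h import *
p=eyes.grab_frame("wrist"); p["fish"]=1
print(rect(p,"lever",.09)); s=r.get_state(); print(s["tool_pos"],s["contact_force"])
E
```

```text
time: 3.5
tool_pos: [0.6172, -0.2608, 0.0956]
ee_rot: [3.139, -0.065, 0.008]
contact_force: [-0.3, -0.9, 0.1]
width: -0.0002
grasp_force: 0.0
(array([ 0.629, -0.219]), [[574, -229], [649, -232], [650, -209], [575, -206]])
[ 0.61670706 -0.26118708  0.09476495] [-0.15266968 -0.10287577  0.26802934]
```

```bash
cat >> h.py <<'E'
def arc(phis,d=.025,L=.103,P=(.514,-.215),z=.093):
    T=[]
    for f in phis:
        a=np.radians(f); T.append((P[0]+L*np.cos(a)+d*np.sin(a),P[1]+L*np.sin(a)-d*np.cos(a),z,f))
    rows(T)
E
python3 -c "
from h import *
arc([-8,-3,1,5,9,13,17,21,25,29,33,37])"
```

```text
-0.45 -0.69 0.17 0.1 -0.2 5.6
-0.18 -1.58 0.17 0.1 -0.2 0.6
-0.02 -2.3 0.17 0.1 -0.2 -3.4
0.08 -3.03 0.17 0.1 -0.2 -7.4
0.14 -3.77 0.17 0.1 -0.2 -11.4
0.14 -4.51 0.17 0.1 -0.2 -15.4
0.09 -5.25 0.17 0.2 -0.2 -19.4
-0.01 -5.98 0.16 0.2 -0.2 -23.4
-0.16 -6.71 0.16 0.2 -0.2 -27.4
-0.36 -7.42 0.16 0.2 -0.2 -31.4
-0.61 -8.11 0.16 0.2 -0.2 -35.4
-0.91 -8.79 0.16 0.2 -0.2 -39.4
```

```bash
python3 -m inch '-0.2 -0.8 0.1 0 0 0; -0.2 -1.6 0.1 0 0 0; 0 -2.3 0.1 0 0 -3.4; 0.1 -3.0 0.1 0 0 -7.4; 0.1 -3.8 0.1 0 0 -11.4; 0.1 -4.5 0.1 0 0 -15.4; 0.1 -5.2 0.1 0 0 -19.4; 0 -6.0 0.1 0 0 -23.4; -0.2 -6.7 0.1 0 0 -27.4; -0.4 -7.4 0.1 0 0 -31.4; -0.6 -8.1 0.1 0 0 -35.4; -0.9 -8.8 0.1 0 0 -39.4'
python3 - <<'E'
from h import *
p=eyes.grab_frame("top")
print(rect(p,"lever",.09)); s=r.get_state(); print(s["tool_pos"],s["contact_force"])
arc([36,40,44,48,52,56,60,64,67,70,72,74])
E
```

```text
time: 4.6
tool_pos: [0.6106, -0.1728, 0.0916]
ee_rot: [2.975, 1.002, 0.0]
contact_force: [0.9, -2.8, -0.9]
width: 0.0006
grasp_force: 1.3
(array([ 0.55 , -0.188]), [[495, -217], [510, -236], [628, -141], [613, -122]])
[ 0.60991402 -0.17138677  0.09155858] [ 0.16897827 -0.24994165  0.39279661]
-0.03 0.39 -0.14 -0.0 0.0 1.0
0.13 -0.33 -0.14 -0.0 0.0 -3.0
0.24 -1.06 -0.14 -0.0 0.0 -7.0
0.3 -1.8 -0.14 -0.0 0.0 -11.0
0.31 -2.54 -0.14 -0.0 0.0 -15.0
0.27 -3.28 -0.14 -0.0 0.0 -19.0
0.18 -4.01 -0.14 -0.0 0.0 -23.0
0.03 -4.74 -0.14 -0.0 0.0 -27.0
-0.11 -5.27 -0.14 -0.0 0.0 -30.0
-0.28 -5.8 -0.14 -0.0 0.0 -33.0
-0.41 -6.15 -0.14 -0.0 0.0 -35.0
-0.55 -6.49 -0.14 -0.0 0.0 -37.0
```

Lever is now at about 39° and the force was 3 N, so it's moving gently. I'll carry on round the arc.

```bash
python3 -m inch '0.1 -0.4 -0.1 0 0 -3; 0.2 -1.1 -0.1 0 0 -7; 0.3 -1.8 -0.1 0 0 -11; 0.3 -2.5 -0.1 0 0 -15; 0.3 -3.3 -0.1 0 0 -19; 0.2 -4.0 -0.1 0 0 -23; 0 -4.7 -0.1 0 0 -27; -0.1 -5.3 -0.1 0 0 -30; -0.3 -5.8 -0.1 0 0 -33; -0.3 -5.8 -0.1 0 0 -33'
python3 - <<'E'
from h import *
p=eyes.grab_frame("top")
print(rect(p,"lever",.09)); s=r.get_state(); print(s["tool_pos"],s["contact_force"])
arc([70,72,74,76,78,80,82,84])
E
```

```text
time: 5.53
tool_pos: [0.5731, -0.1273, 0.0926]
ee_rot: [2.574, 1.8, 0.002]
contact_force: [-0.2, 1.2, 0.0]
width: 0.0001
grasp_force: 0.1Traceback (most recent call last):
  File "<stdin>", line 3, in <module>
  File "h.py", line 11, in rect
    m=eyes.outline_of(name,p)[0]["pixels"]; v,u=np.nonzero(m)
      ~~~~~~~~~~~~~~~~~~~~~~~^^^
IndexError: list index out of range
```

```bash
python3 - <<'E'
from h import *
s=r.get_state(); print(s["tool_pos"],s["contact_force"])
arc([70,72,74,76,78,80,82,84])
E
```

```text
[ 0.57290924 -0.12791557  0.09241294] [-0.07214694  0.50209402 -0.26171052]
0.1 -0.06 -0.06 -0.0 0.0 -0.1
0.18 -0.42 -0.06 -0.0 -0.0 -2.1
0.25 -0.78 -0.06 -0.0 -0.0 -4.1
0.3 -1.15 -0.06 -0.0 -0.0 -6.1
0.35 -1.52 -0.06 -0.0 -0.0 -8.1
0.37 -1.88 -0.06 -0.0 -0.0 -10.1
0.39 -2.25 -0.06 -0.0 -0.0 -12.1
0.39 -2.62 -0.06 -0.0 -0.0 -14.1
```

```bash
python3 -m inch '0.1 -0.4 0 0 0 -2; 0.2 -0.8 0 0 0 -4; 0.3 -1.1 0 0 0 -6; 0.3 -1.5 0 0 0 -8; 0.3 -1.5 0 0 0 -8'
python3 -m inch '0 -0.2 0 0 0 -1; 0 -0.4 0 0 0 -2; 0 -0.4 0 0 0 -2'
python3 - <<'E'
from h import *
for n in ["scene","wrist"]:
  p=eyes.grab_frame(n); p["fish"]=n=="wrist"; cv2.imwrite(f"pics/{n}2.png",p["color"][:,:,::-1])
  try: print(rect(p,"lever",.09))
  except IndexError: print(None)
E
```

```text
time: 6.05
tool_pos: [0.5602, -0.1204, 0.0924]
ee_rot: [2.442, 1.975, 0.0]
contact_force: [1.1, -0.7, -0.2]
width: -0.0002
grasp_force: 0.5
time: 6.3
tool_pos: [0.5563, -0.1191, 0.0924]
ee_rot: [2.407, 2.018, 0.001]
contact_force: [2.2, 1.9, 0.6]
width: -0.0001
grasp_force: 1.1
(array([ 0.543, -0.221]), [[420, -222], [575, -358], [670, -249], [515, -114]])
(array([ 0.535, -0.101]), [[519, -124], [542, -128], [550, -83], [528, -79]])
```

```bash
python3 -m inch '0 -0.2 0 0 0 -1; 0 -0.4 0 0 0 -2; 0 -0.5 0 0 0 -2; 0 -0.5 0 0 0 -2'
python3 -m inch '0 -0.2 0 0 0 0; 0 -0.3 0 0 0 0; 0 -0.3 0 0 0 0'
python3 - <<'E'
from h import *
for n in ["wrist"]:
  p=eyes.grab_frame(n); p["fish"]=n=="wrist"; cv2.imwrite(f"pics/{n}3.png",p["color"][:,:,::-1])
  print(rect(p,"lever",.09)); print(r.get_state()["contact_force"])
E
```

```text
time: 6.83
tool_pos: [0.5519, -0.1185, 0.0924]
ee_rot: [2.37, 2.059, 0.002]
contact_force: [5.3, 0.8, -1.2]
width: -0.0004
grasp_force: 2.3
time: 7.08
tool_pos: [0.5518, -0.1185, 0.0926]
ee_rot: [2.367, 2.056, 0.009]
contact_force: [10.6, 0.8, -5.8]
width: -0.0002
grasp_force: 4.9
(array([ 0.53, -0.1 ]), [[515, -124], [537, -128], [544, -82], [522, -79]])
[ 9.96684925  1.24510108 -4.61474172]
```

The lever is hard on its stop at 11 N and about 81.5° in the world frame, with the pipe near −7.5°. I'll back off, rise and check it.

```bash
python3 -m inch '0 1 0 0 0 -2; 0 2.5 0 0 0 -2; 0 4 0 0 0 -2; 0 4 -4 0 0 -2; 0 4 -8 0 0 -2; 0 4 -12 0 0 -2; 0 4 -16 0 0 -2; 0 4 -20 0 0 -2; 0 4 -24 0 0 -2; 0 4 -28.5 0 0 -2; 0 4 -28.5 0 0 -2; 0 4 -28.5 0 0 -2'
python3 - <<'E'
from h import *
for n in ["wrist","top"]:
  p=eyes.grab_frame(n); p["fish"]=n=="wrist"; cv2.imwrite(f"pics/{n}4.png",p["color"][:,:,::-1])
  for t,z in [("lever",.09),("tap",.04),("bowl_small",.045),("burner",.03),("flap",.3),("bowl_large",.065)]:
    try: print(n,t,rect(p,t,z))
    except IndexError: print(n,t,None)
c=-p["R"]
rows([(.52,-.05,.38,83),(.535,.41,.38,83)])
E
```

```text
time: 8.18
tool_pos: [0.5875, -0.1243, 0.3804]
ee_rot: [2.332, 2.098, 0.001]
contact_force: [0.7, -0.1, -1.1]
width: -0.0003
grasp_force: 0.0
wrist lever (array([ 0.523, -0.15 ]), [[500, -232], [524, -235], [544, -83], [521, -80]])
wrist tap (array([ 0.518, -0.193]), [[394, -193], [516, -329], [646, -214], [525, -77]])
wrist bowl_small (array([ 0.476, -0.316]), [[422, -332], [488, -370], [529, -299], [462, -261]])
wrist burner (array([0.491, 0.111]), [[354, 109], [607, 54], [619, 110], [366, 165]])
wrist flap (array([ 0.562, -0.112]), [[507, -112], [560, -172], [617, -122], [564, -61]])
wrist bowl_large None
top lever (array([ 0.52 , -0.169]), [[502, -229], [522, -232], [543, -82], [522, -79]])
top tap (array([ 0.486, -0.199]), [[381, -119], [410, -264], [566, -232], [537, -87]])
top bowl_small (array([ 0.477, -0.338]), [[416, -357], [501, -398], [538, -321], [453, -280]])
top burner (array([0.51, 0.24]), [[365, 99], [619, 76], [647, 379], [393, 403]])
top flap (array([0.525, 0.3  ]), [[414, 292], [625, 269], [629, 307], [418, 330]])
top bowl_large (array([0.577, 0.51 ]), [[505, 576], [510, 435], [650, 440], [646, 580]])
6.61 -7.51 -0.28 -0.0 0.0 1.0
52.52 -10.84 -0.28 -0.0 0.0 1.0
```

View pics/wrist4.png

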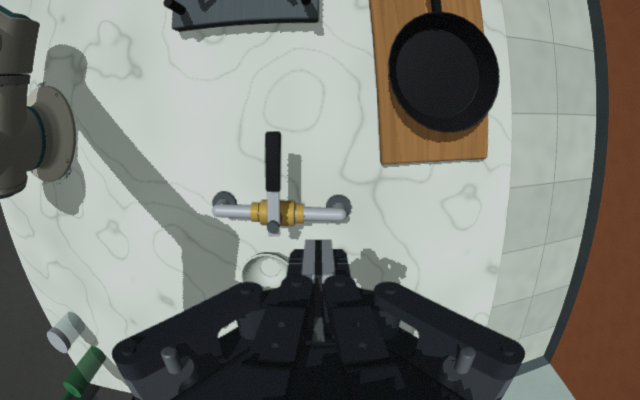

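View pics/top4.png

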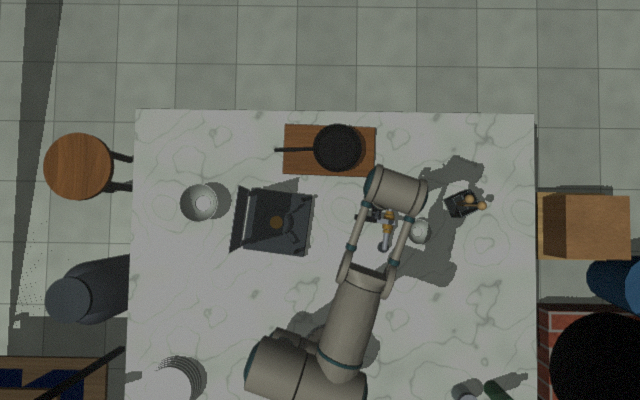

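The wrist view shows the lever (273,130 to 273,233) square across the pipe (215,211 to 350,213). The top view shows everything else undisturbed. Now I'll go over to the flap's outer side.

```bash
python3 -m inch '51 -10.7 -0.3 0 0 1; 51 -10.7 -0.3 0 0 1; 51 -10.7 -0.3 0 0 1; 51 -10.7 -0.3 0 0 1; 51 -10.7 -0.3 0 0 1; 51 -10.7 -0.3 0 0 1; 51 -10.7 -0.3 0 0 1; 51 -10.7 -0.3 0 0 1; 51 -10.7 -0.3 0 0 1; 51 -10.7 -0.3 0 0 1; 51 -10.7 -0.3 0 0 1; 51 -10.7 -0.3 0 0 1'
python3 -m inch '51 -10.7 -0.3 0 0 1; 51 -10.7 -0.3 0 0 1' || true
python3 - <<'E'
from h import *
print(r.get_state()["tool_pos"],r.get_state()["ee_rot"])
for n in ["scene","wrist"]:
  p=eyes.grab_frame(n); p["fish"]=n=="wrist"; cv2.imwrite(f"pics/{n}5.png",p["color"][:,:,::-1])
E
```

```text
time: 9.88
tool_pos: [0.5363, 0.3758, 0.3804]
ee_rot: [2.353, 2.081, 0.001]
contact_force: [0.8, -0.3, -0.4]
width: -0.0001
grasp_force: 0.0
time: 10.05
tool_pos: [0.5293, 0.4588, 0.3809]
ee_rot: [2.372, 2.06, 0.001]
contact_force: [0.8, -0.8, 0.5]
width: 0.0005
grasp_force: 0.0
[0.52932452 0.45884541 0.38085482] [2.37150496e+00 2.06004103e+00 7.39285053e-04]
```

View pics/scene5.png

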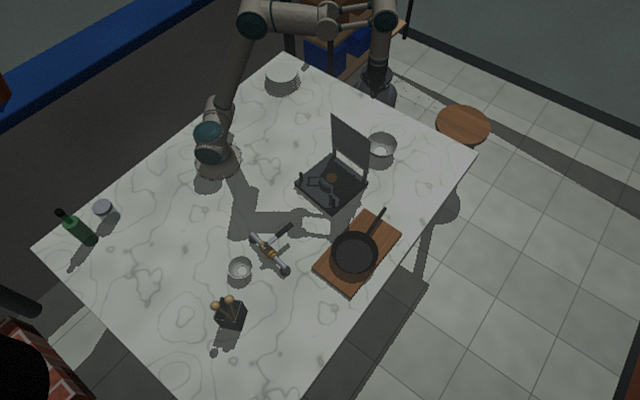

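```bash
cat >> h.py <<'E'
def flap(alphas,L=.16,w=.011,H=(.521,.325,.088),yaw=83,press=0.0):
    e=np.array([np.cos(np.radians(yaw)),np.sin(np.radians(yaw)),0]); z=np.array([0,0,1.]); T=[]
    for al in alphas:
        a=np.radians(al)
        c=np.array(H)+L*(-np.sin(a)*e+np.cos(a)*z)+.0015*(np.cos(a)*e+np.sin(a)*z)+w*e+.019*z-press*z
        T.append((*c,yaw))
    rows(T)
E
python3 -c "
from h import *
rows([(.53,.40,.38,83),(.53,.40,.267,83)]);flap([0,4])"
```

```text
-6.25 1.01 -0.16 -0.1 -0.1 -0.6
-6.27 1.03 11.14 -0.1 -0.1 -0.6
-12.58 1.12 11.12 -0.1 -0.1 -0.6
-13.69 1.13 11.15 -0.1 -0.1 -0.6
```

The scene view shows the forearm well above the flap (350,145) and the gripper behind it. The lever stays square at (275,240). I'll lower behind the flap and approach it.

```bash
python3 -m inch '-3 0.5 0 0 0 -0.6; -6 1 0 0 0 -0.6; -6 1 4 0 0 -0.6; -6 1 8 0 0 -0.6; -6 1 11.1 0 0 -0.6; -6 1 11.1 0 0 -0.6; -6 1 11.1 0 0 -0.6'
python3 - <<'E'
from h import *
flap([0,4,8,12,16,20,24,28,32,36,40,44])
p=eyes.grab_frame("wrist"); p["fish"]=1; cv2.imwrite("pics/wrist6.png",p["color"][:,:,::-1])
E
```

```text
time: 10.73
tool_pos: [0.531, 0.395, 0.2684]
ee_rot: [-2.361, -2.072, 0.006]
contact_force: [0.7, 1.1, 0.7]
width: 0.0
grasp_force: 0.0
-5.82 -0.09 0.16 -0.2 0.2 -0.4
-6.94 -0.08 0.19 -0.2 0.2 -0.4
-8.05 -0.07 0.3 -0.2 0.2 -0.4
-9.15 -0.07 0.49 -0.2 0.2 -0.4
-10.24 -0.06 0.75 -0.2 0.2 -0.4
-11.3 -0.05 1.09 -0.2 0.2 -0.4
-12.34 -0.04 1.5 -0.2 0.2 -0.4
-13.35 -0.03 1.98 -0.2 0.2 -0.4
-14.32 -0.02 2.53 -0.2 0.2 -0.4
-15.25 -0.01 3.15 -0.2 0.2 -0.4
-16.13 -0.0 3.83 -0.2 0.2 -0.4
-16.97 0.01 4.58 -0.2 0.2 -0.4
```

View pics/wrist6.png

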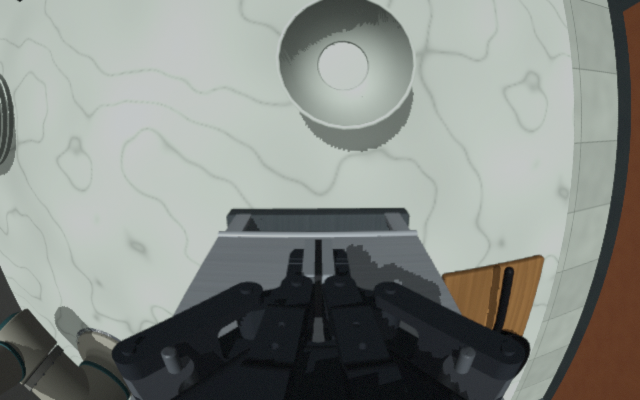

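The wrist view shows the flap spread below its hinge line (218–418, 233), with the fingers centred at 318 on its outer side. Now the slow contact and push.

```bash
python3 -m inch '-2.5 0 0.1 0 0 -0.4; -4 0 0.1 0 0 -0.4; -5 0 0.1 0 0 -0.4; -5.5 0 0.1 0 0 -0.4; -6 0 0.2 0 0 -0.4; -6.5 0 0.2 0 0 -0.4; -7 0 0.2 0 0 -0.4; -7.5 0 0.2 0 0 -0.4; -8 0 0.3 0 0 -0.4; -8.6 0 0.4 0 0 -0.4; -9.2 0 0.5 0 0 -0.4; -9.8 0 0.6 0 0 -0.4'
python3 - <<'E'
from h import *
flap([16,18,21,24,27,30,33,36,39,42,45,48,51])
E
```

```text
time: 11.78
tool_pos: [0.5191, 0.2985, 0.2633]
ee_rot: [2.353, 2.081, 0.001]
contact_force: [1.7, 5.0, -0.8]
width: 0.0002
grasp_force: 2.0
-0.51 -0.13 0.21 0.0 -0.0 -0.0
-1.04 -0.13 0.37 0.0 -0.0 -0.0
-1.84 -0.13 0.64 0.0 -0.0 -0.0
-2.61 -0.13 0.95 0.0 -0.0 -0.0
-3.37 -0.13 1.3 0.0 -0.0 -0.0
-4.11 -0.13 1.7 0.0 -0.0 -0.0
-4.83 -0.13 2.13 0.0 -0.0 -0.0
-5.53 -0.13 2.6 0.0 -0.0 -0.0
-6.2 -0.13 3.1 0.0 -0.0 -0.0
-6.84 -0.13 3.64 0.0 -0.0 -0.0
-7.45 -0.13 4.21 0.0 -0.0 -0.0
-8.03 -0.13 4.81 0.0 -0.0 -0.0
-8.58 -0.13 5.44 0.0 -0.0 -0.0
```

Contact force is 5 N, as expected. I'll follow the arc.

```bash
python3 -m inch '-0.5 0 0.2 0 0 0; -1 0 0.4 0 0 0; -1.8 0 0.6 0 0 0; -2.6 0 1 0 0 0; -3.4 0 1.3 0 0 0; -4.1 0 1.7 0 0 0; -4.8 0 2.1 0 0 0; -5.5 0 2.6 0 0 0; -6.2 0 3.1 0 0 0; -6.8 0 3.6 0 0 0; -7.4 0 4.2 0 0 0; -8 0 4.8 0 0 0'
python3 - <<'E'
from h import *
flap([48,51,54,57,60,63,66,69,72,75,78,80,82])
E
```

```text
time: 12.78
tool_pos: [0.5085, 0.2187, 0.215]
ee_rot: [-2.353, -2.081, 0.002]
contact_force: [0.3, 3.1, 0.6]
width: -0.0
grasp_force: 1.3
0.01 -0.06 -0.02 -0.1 0.0 -0.0
-0.54 -0.06 0.61 -0.1 0.0 -0.0
-1.05 -0.05 1.27 -0.1 0.0 -0.0
-1.53 -0.05 1.96 -0.1 0.0 -0.0
-1.98 -0.05 2.67 -0.1 0.0 -0.0
-2.38 -0.05 3.4 -0.1 0.0 -0.0
-2.75 -0.05 4.15 -0.1 0.0 -0.0
-3.08 -0.05 4.92 -0.1 0.0 -0.0
-3.36 -0.05 5.71 -0.1 0.0 -0.0
-3.61 -0.05 6.51 -0.1 0.0 -0.0
-3.81 -0.05 7.32 -0.1 0.0 -0.0
-3.92 -0.05 7.87 -0.1 0.0 -0.0
-4.02 -0.05 8.42 -0.1 0.0 -0.0
```

```bash
python3 -m inch '-0.5 0 0.6 0 0 0; -1 0 1.3 0 0 0; -1.5 0 2 0 0 0; -2 0 2.7 0 0 0; -2.4 0 3.4 0 0 0; -2.8 0 4.2 0 0 0; -3.1 0 4.9 0 0 0; -3.4 0 5.7 0 0 0; -3.6 0 6.5 0 0 0; -3.8 0 7.3 0 0 0; -3.9 0 7.9 0 0 0; -3.9 0 7.9 0 0 0'
python3 - <<'E'
from h import *
flap([80,82,84,86,88,90,91])
E
```

```text
time: 13.78
tool_pos: [0.5036, 0.1799, 0.135]
ee_rot: [-2.353, -2.081, 0.004]
contact_force: [0.1, 0.5, -0.4]
width: -0.0
grasp_force: 0.0
-0.02 -0.04 -0.13 -0.1 0.1 -0.0
-0.11 -0.04 0.42 -0.1 0.1 -0.0
-0.18 -0.04 0.98 -0.1 0.1 -0.0
-0.23 -0.03 1.53 -0.1 0.1 -0.0
-0.27 -0.03 2.09 -0.1 0.1 -0.0
-0.28 -0.03 2.65 -0.1 0.1 -0.0
-0.28 -0.03 2.93 -0.1 0.1 -0.0
```

```bash
python3 -m inch '0 0 0.4 0 0 0; -0.1 0 0.8 0 0 0; -0.1 0 1.2 0 0 0; -0.1 0 1.5 0 0 0; -0.1 0 1.8 0 0 0; -0.1 0 2 0 0 0; -0.1 0 2 0 0 0'
python3 -m inch '0 0 0.2 0 0 0; 0 0 0.4 0 0 0; 0 0 0.4 0 0 0'
```

```text
time: 14.37
tool_pos: [0.5041, 0.1797, 0.1162]
ee_rot: [-2.353, -2.081, 0.0]
contact_force: [0.1, -0.5, -0.2]
width: 0.0
grasp_force: 0.0
time: 14.62
tool_pos: [0.5041, 0.1798, 0.1123]
ee_rot: [-2.353, -2.081, 0.0]
contact_force: [-1.3, -0.3, 0.0]
width: -0.0002
grasp_force: 0.0
```

```bash
python3 -m inch '0 0 0.2 0 0 0; 0 0 0.4 0 0 0; 0 0 0.4 0 0 0'; python3 -m inch '0 0 0.1 0 0 0; 0 0 0.2 0 0 0; 0 0 0.2 0 0 0'
```

```text
time: 14.87
tool_pos: [0.5042, 0.1798, 0.1085]
ee_rot: [-2.353, -2.081, -0.0]
contact_force: [-0.4, -0.5, 2.1]
width: -0.0003
grasp_force: 0.8
time: 15.12
tool_pos: [0.5042, 0.1798, 0.1084]
ee_rot: [2.353, 2.081, 0.001]
contact_force: [-3.9, -0.8, 12.9]
width: -0.0002
grasp_force: 6.8
```

It meets the stop at the expected level height (TCP 0.1084, 13 N). I'll hold a moment, then rise and inspect.

```bash
python3 -m inch '0 0 0.1 0 0 0; 0 0 0.1 0 0 0; 0 0 0.1 0 0 0'; python3 -m inch '0 0 -1 0 0 0; 0 0 -4 0 0 0; 0 0 -8 0 0 0; 0 0 -12 0 0 0; 0 0 -16 0 0 0; -4 0 -20 0 0 0; -8 0 -24 0 0 0; -12 0 -24 0 0 0; -16 0 -24 0 0 0; -20 0 -24 0 0 0; -20 0 -24 0 0 0'
python3 - <<'E'
from h import *
for n in ["scene","top"]:
  p=eyes.grab_frame(n); cv2.imwrite(f"pics/{n}7.png",p["color"][:,:,::-1])
  for t,z in [("lever",.09),("flap",.09),("burner",.09)]+[("bowl_small",.045),("bowl_large",.065),("pan",.05),("spoon_holder",.12)]*(n=="top"):
    try: print(n,t,rect(p,t,z))
    except IndexError: print(n,t,None)
a=cv2.imread("pics/scene7.png")[100:340,190:450]; b=cv2.resize(a,(650,600),interpolation=cv2.INTER_CUBIC); cv2.imwrite("pics/s7c.png",b)
E
```

```text
time: 15.37
tool_pos: [0.5042, 0.1798, 0.1084]
ee_rot: [2.353, 2.081, 0.002]
contact_force: [-5.3, -1.8, 18.7]
width: 0.0005
grasp_force: 9.7
time: 16.28
tool_pos: [0.4792, -0.0227, 0.3464]
ee_rot: [2.354, 2.076, -0.002]
contact_force: [0.2, 0.3, -0.4]
width: -0.0002
grasp_force: 0.0
scene lever (array([ 0.519, -0.156]), [[494, -231], [519, -235], [543, -85], [517, -81]])
scene flap (array([0.508, 0.219]), [[380, 121], [605, 95], [632, 321], [407, 348]])
scene burner (array([0.526, 0.187]), [[374, 73], [636, 38], [673, 310], [411, 345]])
top lever (array([ 0.524, -0.149]), [[505, -229], [530, -232], [544, -78], [520, -76]])
top flap (array([0.509, 0.223]), [[383, 123], [604, 95], [634, 325], [412, 353]])
top burner (array([0.509, 0.213]), [[380, 102], [614, 76], [641, 327], [408, 352]])
top bowl_small None
top bowl_large (array([0.577, 0.509]), [[510, 581], [512, 436], [649, 438], [647, 583]])
top pan (array([ 0.797, -0.002]), [[677, -76], [856, -137], [961, 167], [782, 229]])
top spoon_holder (array([ 0.585, -0.476]), [[521, -435], [573, -562], [658, -527], [605, -400]])
```

View pics/s7c.png

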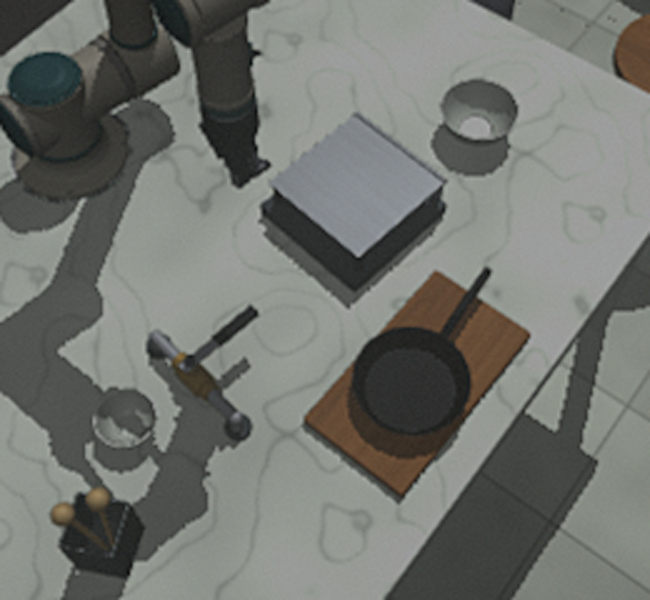

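The flap lies flat over the ring (crop 355,185), and both cameras agree on it at z = 0.09. The lever is square at (225,335) and the other things have not moved. Handing in.

```bash
python3 -m inch '0 0 0 0 0 0; 0 0 0 0 0 0; 0 0 0 0 0 0; 0 0 0 0 0 0' | head -1; python3 -c "
from workcell import r; print(r.finish_job())"
```

```text
time: 17.22
the job is handed in; nothing more can be done
None
```

I pushed the tap lever square across its pipe first, then laid the guard flap flat over the gas ring, and handed the job in at about 17 s; measured forces stayed under 20 N, the pan, bowls and spoon holder look undisturbed in the final pictures, and no verdict came back.

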